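# Hang the rinsing pail on the latched drip hook

## Task

Hang the little rinsing pail of ring castings on the drip stand: with the pail standing on the bench, swing its flat-lying wire bail upright, then lift the pail by the bail and press the hump in the middle of the bail down past the hook's sprung latch, on to the bottom of the hook, so that the latch snaps shut above it. Go by feel and gently: the hook must not be pushed with more than 15 N, the pail neither tipped nor dropped, not even the last few millimetres, and the other things on the bench left alone; at the end let go so that the pail hangs freely.

Things in the scene. Friction and masses are not known exactly. Their poses are not given: they have to be found in the camera images.
- pail: Small round perforated steel pail holding ring castings; loose, 0.45 to 0.65 kg, 90 mm across its rim, 62 mm high. Origin: centre of its underside, z up. Its wire bail turns on two side pivots at y = +-50 mm, 53 mm above the origin, and at the start lies flat, level, sticking out over the pail's +x side, which looks roughly away from the robot.
- bail (a joint): Swing angle of the pail's wire bail: 0 = lying flat toward the pail's +x side, 1.57 = upright over the pail, 3.14 = flat on the other side. Loose hinge: the bail falls flat when let go, and the pail swings freely under it when lifted.
- bail_crown (a point): Middle of the hump of the bail's crossbar (centre of the 6 mm wire), 94 mm from the pivot axis. Crossbar parallel to the pail's y. The hump, which the hook takes, points away from the pivots, 7 mm high, 12 mm wide on top, 26 mm at its foot. Either side of it, centred 26 mm from the middle and 87 mm from the pivot axis, a black grip tube 10 mm thick and 24 mm long turns on the wire: pinch it.
- drip_stand: Fixed drip stand. Origin: on the bench straight under the hook's seat, z up. Tray 190x92x14 mm; post 100 mm behind the seat (+x). An 8 mm bar runs from the post to -x and ends in a hook, mouth up, bowl 16 mm wide, so the bail's crossbar must lie along the stand's y. The hook is clamped by hand and its height is not reported: a seated crown is 196 to 214 mm above the bench: feel for it.
- post_top (a point): Top of the stand's post. On the hook before it: tip 23 mm, bar top 38 mm above the seated crown. A sprung flap, the latch, closes the mouth; hinged at the shank it slopes down to the inside of the tip. A crown pressed down meets it 22 to 25 mm above the seat, needs 9 to 14 N (more than the pail's weight) for 13 mm, then it snaps shut above the wire, which goes on freely for 10 mm to the seat.
- steel_block: Bystander: dark plain steel block, 66x72x44 mm, behind the work. Origin: centre of its underside.
- leather_roll: Bystander: short brown leather tube, 43x38x34 mm, near the front edge. Origin: centre of its underside.
- cuff_5: Bystander: open openwork metal cuff bracelet, 61x56x13 mm, lying near the front edge on the right. Origin: centre of its underside.

How it is judged:
On the way, in this order (a step that is already met when the one before it is completed fails the run):
1. the bail stands upright while the pail still stands on the bench (value of joint bail between 1.3 and 1.85 rad and height (world z) of pail below 0.006 m and angle between pail's own z axis and vertical below 0.12 rad), for 0.1 s.
2. the middle of the bail is pressed down into the hook, past its latch (contact force between pail and drip_stand above 7 N and horizontal distance between bail_crown and drip_stand below 0.015 m and height (world z) of pail above 0.02 m), for 0.03 s.
At the end, for the whole second after the job is handed in: The pail hangs from the hook: bail crown within 12 mm (horizontally) of the seat and 190 to 216 mm above the bench (only reached below the latch, which is then shut); the hook carries it (over 2 N); pail upright within 0.2 rad and nearly still (under 0.06 m/s); the gripper has let go (z of bail_crown in the frame of drip_stand between 0.19 and 0.216 m and horizontal distance between bail_crown and drip_stand below 0.012 m and contact force between pail and drip_stand above 2 N and angle between pail's own z axis and vertical below 0.2 rad and linear speed of pail below 0.06 m/s); the robot touches nothing.
It fails at once if the hook, latch or stand is pushed with more than 16 N (contact force between anything else and drip_stand above 16 N).
It fails at once if the pail is dropped: it moves faster than 0.15 m/s with no finger touching it or its bail (linear speed of pail above 0.15 m/s and contact force between the fingers and pail below 0.05 N).
It fails at once if the pail is tipped by more than 0.5 rad (angle between pail's own z axis and vertical above 0.5 rad).
It fails at once if a bystander (steel block, leather tube, cuff) is shifted by more than 15 mm (distance of any of steel_block, leather_roll, cuff_5 from where it was at the start of the episode above 0.015 m).
It also fails if it takes over 67 s, if anything falls off the work surface, if the arm or the gripper's body presses on something with over 40 N, if the wrist force passes 120 N, or if a joint passes its speed limit or range.

## Robot

A 6-joint arm with a two-finger parallel gripper is mounted at the origin on a cart in front of the work surface, level with it; the furniture and walls round the work are solid. World frame = base frame: x ahead of the robot, y to its left, z up, the work surface at z = 0. Lengths are in m, angles in rad, forces in N, time in s.
With the tool pointing down it reaches from about 0.3 to 0.775 m from the base axis. Payload 14.6 kg.
Tool frame: the origin (TCP) lies at the very end of the fingers, on their centre line; the grasp point (between the pads) lies 19 mm behind it; z points along the fingers, y is the line along which they close (so a half turn about z gives the same grasp; the last joint's range is limited). The gripper opens to 94 mm and grips with 3 to 60 N. Pads are 16 mm wide; open, the fingers measure 119 mm over their backs; the gripper's body (75 mm by 177 mm) begins 78 mm behind the grasp point.
Start: joints at [-0.067, 0.3, 1.521, -0, 1.321, -0.067], TCP at [0.55, -0, 0.205] pointing down, gripper open.
Joint ranges: [-3.03, 3.03], [-0.79, 2.21], [0.23, 2.52], [-1.04, 4.18], [0, 3.07], [-2.55, 2.55]. Speed limits (rad/s): [2.22, 2.22, 2.57, 3.14, 3.14, 3.14].

## Interface

Orientations are given as [roll, pitch, yaw] about the fixed x, y, z axes, in that order (R = Rz(yaw) Ry(pitch) Rx(roll)).
In Python, from station import ctrl, cams gives the robot as it stands. The module is installed in compiled form; this text tells all that it offers.
- The arm moves only by the tool arm_command, never from a script. Its argument "plan" is a list that holds one entry, the list of rows, each a list of 7 numbers: the shift along the tool's x, y, z in shares of 200 mm (1.0 is 200 mm), then the turn, a rotation vector about the tool's x, y, z in fractions of the full range, 1 being 2 rad, then the closure, from -1 (fully open) to 1 (shut). A call has 1 to 12 rows; each row is the pose to reach, as a shift and turn from the pose commanded when the call began, along the tool's axes at that moment; what a row does not reach only later rows make up. A row lasts 1/10 s, in which the tool goes at most 50 mm and 8.59 degrees, less where a joint would pass 70% of its speed; a pose out of reach is approached as far as the arm can. Shift and turn numbers lie between -1 and 1, and a call with a number outside is refused. A call with a gripper value outside its range is refused whole. The fingers move at their own pace and stop on an object; "squeeze" is the grip in N (left out, the last holds). Time passes only in rows, so rows that repeat a pose let the fingers close. It gives the time, the measured TCP pose, the force, the opening and the grip force at its end, in the units of the state.
- ctrl.get_obs(): the state, without advancing time (a new reading comes with each control period).
- cams.camera(name): name is "scene" or "side" or "wrist"; returns (picture, depth): 400x640x3 uint8, blue, green, red; 400x640 float32, m along the optical axis (not along the pixel's ray), 0 where there is no reading.
- cams.camera_info(name): a dict with "fx", "fy", "cx", "cy" (pixels), "world_to_cam" (4x4, takes a point from world to camera coordinates). Camera axes: x right, y down, z forward; pixel columns grow to the right and rows downward; lengths in m; the calibration is good to about 2 mm. A picture is of the moment at which its call begins: read the wrist's pose just before it. camera_info takes no time and is no camera call; for the wrist camera it gives the pose at the moment of the call.
- ctrl.hand_in(): hands the job in; it is judged then, once.
The state is a dict: "time_s": time; "qpos": joint angles; "joint_vel": joint speeds; "tau": joint torques, N m; "ee_pos": TCP position; "eef_rot": TCP orientation; "force": force on the tool from outside, world axes, zero at the start; "moment": the same for the moment, N m; "grip_width": finger opening in m; "grip_force": force on a finger pad.
Only numpy, scipy, OpenCV 4.12 (cv2) and the standard library are available. Lean on these libraries where they do the work, as an engineer would, in place of code of your own. Each camera call takes 0.05 s, during which the arm holds its last target. There are 200 camera calls.

## Working session

There is one attempt and no reset: what is moved stays moved. The work goes in short steps, Python scripts to look and compute and a tool call to move; the robot and the scene stay as the last step left them, time stands still between calls to the robot, and variables do not carry over. Pictures are saved under pics/ and viewed, at most 10 in all, crops included, and the job is handed in when it is done.

Besides the shell and the picture viewer there is one more tool, called after "Request:" as name(argument=value, ...) on one line, values as JSON. arm_command: Moves the arm, as the interface text tells. Its arguments: {"type":"object","properties":{"plan":{"type":"array"},"squeeze":{"type":"number"}},"required":["plan"]}

```bash
mkdir -p pics; ls
cat > h.py <<'E'
import numpy as np, cv2
from station import ctrl, cams
def shot(n):
    i=cams.camera_info(n); p,d=cams.camera(n); return p,d,i
def pts(d,i):
    v,u=np.mgrid[0:d.shape[0],0:d.shape[1]]
    c=np.stack([(u-i['cx'])/i['fx']*d,(v-i['cy'])/i['fy']*d,d,np.ones_like(d)],-1)
    w=c@np.linalg.inv(np.array(i['world_to_cam'])).T
    w[d==0]=np.nan
    return w[...,:3]
E
python3 - <<'E'
from h import *
print(ctrl.get_obs())
for n in ['scene','side','wrist']:
    p,d,i=shot(n); np.savez('%s0.npz'%n,p=p,d=d,w=pts(d,i),M=i['world_to_cam'],k=[i['fx'],i['fy'],i['cx'],i['cy']])
    cv2.imwrite('pics/%s0.png'%n,p); print(n,np.round(np.linalg.inv(np.array(i['world_to_cam'])),3).tolist(),i['fx'])
a=[cv2.imread('pics/%s0.png'%n) for n in ['scene','side']]
E
```

```text
pics
{'time_s': 0.0, 'qpos': array([-6.66100999e-02,  3.00468465e-01,  1.52161578e+00, -1.33818971e-05,
        1.32067082e+00, -6.65832951e-02]), 'joint_vel': array([-1.41065552e-03,  1.95863995e-04, -4.04298319e-04, -1.23440607e-03,
        1.45391047e-03, -3.76794521e-05]), 'tau': array([-1.53750298e-03, -5.31805658e+01, -3.52735734e+01,  7.07558286e-02,
        2.43994006e-02, -4.79655944e-05]), 'ee_pos': array([5.49729923e-01, 6.01147968e-06, 2.04873092e-01]), 'eef_rot': array([-3.14043195e+00, -6.44071840e-05,  1.57077280e+00]), 'force': array([ 0.39158281,  0.09463402, -0.59165303]), 'moment': array([-0.0255548 , -0.03067188,  0.01265297]), 'grip_force': 0.0, 'grip_width': 0.09406219066679275}
scene [[0.464, -0.39, 0.795, -0.382], [-0.885, -0.187, 0.425, -0.634], [-0.017, -0.901, -0.433, 0.701], [0.0, 0.0, 0.0, 1.0]] 520.8223076187542
side [[0.934, -0.183, 0.308, 0.285], [-0.358, -0.477, 0.803, -0.875], [-0.0, -0.86, -0.511, 0.646], [0.0, 0.0, 0.0, 1.0]] 363.26506524819604
wrist [[1.0, 0.002, -0.002, 0.55], [0.001, -0.972, -0.233, 0.068], [-0.002, 0.233, -0.972, 0.384], [0.0, 0.0, 0.0, 1.0]] 323.7787611575347
```

View pics/scene0.png

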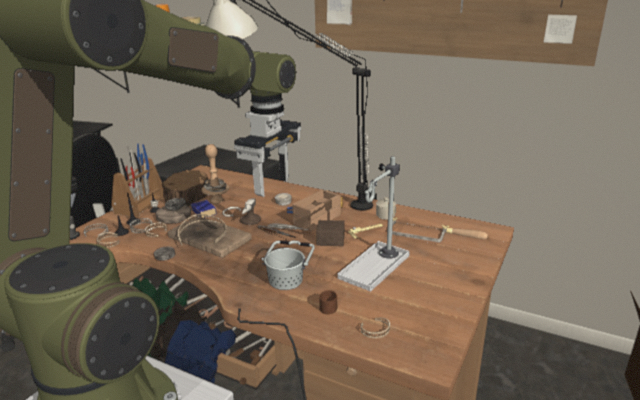

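View pics/side0.png

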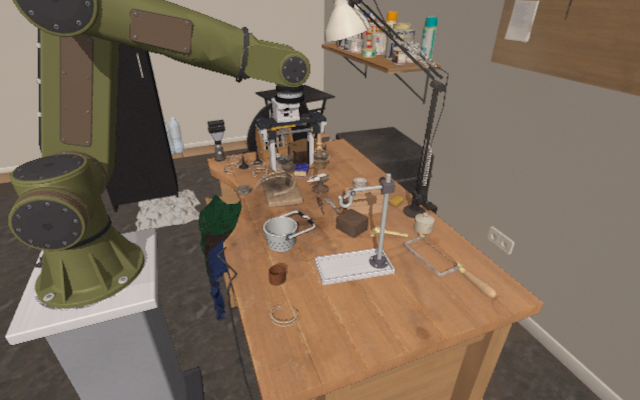

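View pics/wrist0.png

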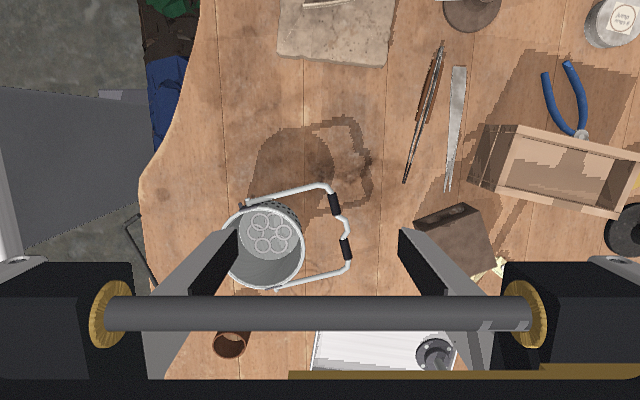

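The scene and side views show the pail left of the stand, at about (285,265) and (281,233). The stand's hook is near (375,190) and (347,198). In the wrist view the rim is centred near (263,248), the black grips are at (334,203) and (347,248), and the tray is at the bottom.

```bash
cat > m.py <<'E'
from h import *
D={n:dict(np.load(n+'0.npz')) for n in ['scene','side','wrist']}
def ray(n,u,v):
    M=np.linalg.inv(D[n]['M']);fx,fy,cx,cy=D[n]['k']
    d=M[:3,:3]@np.array([(u-cx)/fx,(v-cy)/fy,1]);return M[:3,3],d
def onz(n,u,v,z):
    o,d=ray(n,u,v);return o+d*(z-o[2])/d[2]
W=D['wrist'];g=W['p'].max(2);w=W['w']
roi=np.zeros_like(g);roi[185:270,322:360]=1
m=((g<60)&(roi>0)).astype(np.uint8)
n,l,s,c=cv2.connectedComponentsWithStats(m)
for k in range(1,n):
    if s[k,4]>30:
        ww=w[l==k];print('grip',s[k],c[k],np.nanmedian(ww,0),onz('wrist',*c[k],.053))
# rim
r=w[195:295,215:310].reshape(-1,3);r=r[(r[:,2]>.056)&(r[:,2]<.07)]
print('rim',len(r),np.median(r,0),r.min(0),r.max(0))
for n in ['wrist','scene','side']:
    q=D[n]['w'].reshape(-1,3);q=q[np.isfinite(q).all(1)]
    b=q[(q[:,0]>.5)&(q[:,0]<.9)&(q[:,1]>-.4)&(q[:,1]<-.02)]
    t=b[(b[:,2]>.009)&(b[:,2]<.02)]
    if len(t)>50:
        print(n,'tray',len(t),cv2.minAreaRect(t[:,:2].astype(np.float32)*1000))
    h=b[(b[:,2]>.17)&(b[:,2]<.33)]
    print(n,'high',len(h), h.min(0) if len(h) else '',h.max(0) if len(h) else '')
    P=b[(b[:,2]>.08)&(b[:,2]<.16)];print('post?',len(P),np.median(P,0) if len(P) else '')
for n,(v0,v1,u0,u1) in dict(scene=(140,270,330,420),side=(165,275,310,410)).items():
    cv2.imwrite('pics/%sc.png'%n,cv2.resize(D[n]['p'][v0:v1,u0:u1],None,fx=4,fy=4,interpolation=cv2.INTER_CUBIC))
a=cv2.imread('pics/scenec.png');b=cv2.imread('pics/sidec.png');H=520
cv2.imwrite('pics/c0.png',np.hstack([a[:440],b[:440]]))
E
python3 m.py
```

```text
grip [327 192  14  24 193] [333.85492228 203.84974093] [ 0.56673399 -0.01310061  0.05677887] [ 0.56682781 -0.01386314  0.053     ]
grip [339 238  13  22 169] [345.46153846 248.89940828] [ 0.58015486 -0.0627514   0.05668991] [ 0.58012929 -0.06439274  0.053     ]
rim 1132 [ 0.4975359  -0.07162112  0.06159793] [ 0.44905328 -0.11302234  0.05600629] [ 0.53812554 -0.00368925  0.06427031]
wrist tray 1077 ((640.7156982421875, -139.43783569335938), (280.93115234375, 235.9562225341797), 0.08421390503644943)
wrist high 0  
post? 0 
scene tray 997 ((700.899169921875, -211.88673400878906), (397.25006103515625, 380.0985412597656), 0.8487264513969421)
scene high 750 [ 0.50026385 -0.25326918  0.1703794 ] [ 0.72340369 -0.02043213  0.32985664]
post? 137 [ 0.7057705  -0.2394552   0.12200174]
side tray 808 ((700.090576171875, -211.21847534179688), (397.7653503417969, 379.1082763671875), 0.2875722646713257)
side high 817 [ 0.50031412 -0.2544374   0.17024682] [ 0.72119564 -0.02007135  0.3298421 ]
post? 124 [ 0.70546104 -0.24264557  0.12155531]
```

View pics/c0.png

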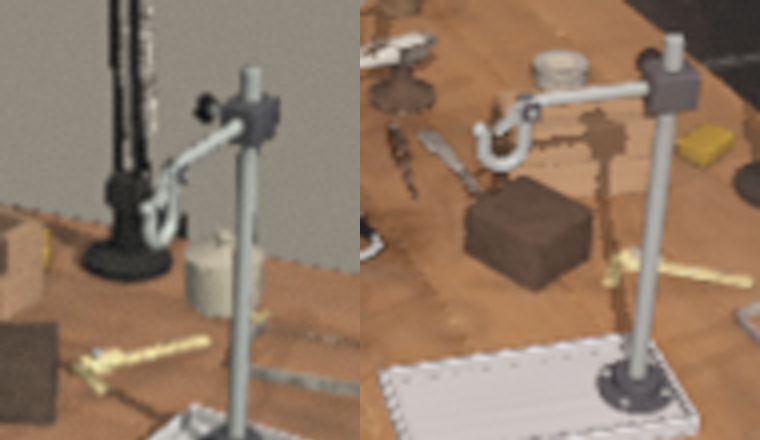

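The crops show the hook bowl's bottom at scene (370,200.5) and side (344.5,207). The tip is at (367.5,191) and (340,197), the post top at (392.5,157) and (388.5,174.5), and the hook's shank is on the +x side. I'll triangulate these next.

```bash
sed -i '/^W=D/,$d' m.py
cat > m2.py <<'E'
from m import *
def tri(a,b):
    (o1,d1),(o2,d2)=ray('scene',*a),ray('side',*b)
    d1/=np.linalg.norm(d1);d2/=np.linalg.norm(d2)
    A=np.stack([d1,-d2],1);t=np.linalg.lstsq(A,o2-o1,rcond=None)[0]
    p,q=o1+t[0]*d1,o2+t[1]*d2;return np.round((p+q)/2,4),round(np.linalg.norm(p-q),4)
print('bowl',tri((370,200.5),(344.5,207)));print('tip',tri((367.5,191),(340,197)))
print('posttop',tri((392.5,157),(388.5,174.5)));print('shank',tri((374.5,182.5),(352,191)))
for n in ['scene','side']:
    p=D[n]['p'].astype(int);w=D[n]['w']
    t=(abs(w[...,2]-.014)<.012)&(p.min(2)>125)&(p.max(2)-p.min(2)<30)&(w[...,0]>.45)&(w[...,0]<.8)&(w[...,1]>-.35)&(w[...,1]<-.05)
    k,l,s,c=cv2.connectedComponentsWithStats(t.astype(np.uint8));j=1+s[1:,4].argmax()
    q=w[l==j];print(n,'tray',s[j],cv2.minAreaRect((q[:,:2]*1000).astype(np.float32)),np.median(q[:,2]))
    q=w[(w[...,0]>.66)&(w[...,0]<.75)&(w[...,1]>-.27)&(w[...,1]<-.18)&(w[...,2]>.08)&(w[...,2]<.29)]
    for a in (.08,.12,.16,.2,.24): 
        z=q[(q[:,2]>a)&(q[:,2]<a+.04)]; print(a,len(z),np.round(np.median(z,0),4),np.round(z.max(0),3))
    h=w[(w[...,0]>.52)&(w[...,0]<.69)&(w[...,1]>-.3)&(w[...,1]<-.15)&(w[...,2]>.15)&(w[...,2]<.28)]
    c=np.polyfit(h[:,0],h[:,1],1);print('bar',len(h),c,np.round(h.min(0),3),np.round(h.max(0),3))
    g=(p.max(2)<55)&(w[...,0]>.545)&(w[...,0]<.6)&(w[...,1]>-.09)&(w[...,1]<.01)&(w[...,2]>.04)&(w[...,2]<.075)
    k,l,s,c=cv2.connectedComponentsWithStats(g.astype(np.uint8))
    for j in range(1,k): print('grip',s[j,4],np.round(c[j],1),np.round(np.median(w[l==j],0),4))
p=D['wrist']['p'];print('rimc',onz('wrist',263,248,.062))
w=D['wrist']['w'];r=w[195:300,215:310].reshape(-1,3);r=r[(r[:,2]>.058)&(r[:,2]<.066)]
d=np.hypot(r[:,0]-.4894,r[:,1]+.0613);r=r[(d<.052)]
A=np.c_[2*r[:,:2],np.ones(len(r))];x=np.linalg.lstsq(A,(r[:,:2]**2).sum(1),rcond=None)[0];print('rim',x[:2],np.sqrt(x[2]+x[0]**2+x[1]**2),len(r))
E
python3 m2.py
```

```text
bowl (array([ 0.6046, -0.2276,  0.1963]), np.float64(0.0027))
tip (array([ 0.5929, -0.2258,  0.2246]), np.float64(0.0021))
posttop (array([ 0.7071, -0.2394,  0.268 ]), np.float64(0.0024))
shank (array([ 0.6203, -0.2305,  0.2362]), np.float64(0.0002))
scene tray [ 338  241   71   50 1656] ((640.6859130859375, -222.48117065429688), (107.0785903930664, 196.98394775390625), 82.05664825439453) 0.006365673415362427
0.08 67 [ 0.7058 -0.2395  0.1004] [ 0.716 -0.231  0.12 ]
0.12 70 [ 0.7059 -0.2395  0.1394] [ 0.712 -0.231  0.16 ]
0.16 77 [ 0.7059 -0.2396  0.18  ] [ 0.711 -0.233  0.199]
0.2 139 [ 0.7039 -0.2388  0.2319] [ 0.723 -0.203  0.24 ]
0.24 164 [ 0.7041 -0.2381  0.2478] [ 0.721 -0.204  0.271]
bar 208 [-0.16455864 -0.12420622] [ 0.591 -0.244  0.195] [ 0.69  -0.218  0.245]
grip 17 [284.1 242. ] [ 0.566  -0.0171  0.0573]
grip 19 [304.4 244.1] [ 0.5775 -0.0677  0.0582]
side tray [ 315  249   80   35 1562] ((639.269287109375, -221.7913818359375), (110.45164489746094, 188.90576171875), 81.5281753540039) 0.004159035069153938
0.08 57 [ 0.7058 -0.2425  0.0993] [ 0.712 -0.235  0.119]
0.12 67 [ 0.7054 -0.2429  0.1378] [ 0.712 -0.234  0.16 ]
0.16 74 [ 0.7054 -0.2424  0.1811] [ 0.713 -0.235  0.199]
0.2 164 [ 0.701  -0.2433  0.2327] [ 0.721 -0.207  0.24 ]
0.24 150 [ 0.7056 -0.2426  0.2475] [ 0.721 -0.204  0.268]
bar 241 [-0.14351928 -0.13898979] [ 0.591 -0.241  0.193] [ 0.69  -0.218  0.241]
grip 9 [299.9 213.6] [ 0.5631 -0.0149  0.0567]
grip 14 [310.  221.5] [ 0.5775 -0.0637  0.0558]
rimc [ 0.49194613 -0.05994741  0.062     ]
rim [ 0.48963057 -0.06061073] 0.04468526750288809 985
```

The measurements agree with the text: the pail is at (0.4895, -0.061) with yaw 0.258, and its rim radius is 44.7 mm. The grips are 52 mm apart at z of about 0.053. The stand's yaw is about -0.145, and the seat is at about (0.6065, -0.227) with a seated crown at about 0.205. I'll pinch the -y grip.

Careful with the scale: shifts go in shares of 200 mm and turns go in shares of 2 rad. That gives: 105 mm / 200 = 0.525, 80 mm / 200 = 0.4, -0.258 rad / 2 = -0.129.

Request:
arm_command(plan=[[[-0.15, 0.075, 0.2, 0, 0, -0.065, 0.15], [-0.32, 0.145, 0.4, 0, 0, -0.129, 0.15], [-0.32, 0.145, 0.525, 0, 0, -0.129, 0.15], [-0.32, 0.145, 0.525, 0, 0, -0.129, 0.15]]], squeeze=10)

```text
time_s: 0.55
ee_pos: [0.577, -0.0645, 0.0963]
eef_rot: [-3.135, -0.003, 1.827]
force: [0.2, -0.9, 0.3]
grip_width: 0.0657
grip_force: 0.0
```

Run:
```python
from h import *
o=ctrl.get_obs();print(o['ee_pos'],o['eef_rot'],o['grip_width'],o['force'])
p,d,i=shot('wrist');cv2.imwrite('pics/w1.png',p)
```

```text
[ 0.57700443 -0.0645279   0.09625056] [-3.13491887e+00 -3.06449567e-03  1.82712927e+00] 0.06565217768879227 [ 0.19719157 -0.86635857  0.32720011]
```

View pics/w1.png

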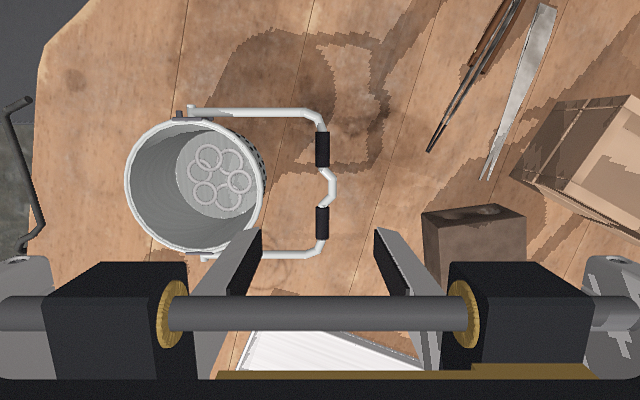

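The bail runs straight across the view and the near grip at (322,222) lies between the fingertips. I'll locate it precisely.

```bash
cat > g.py <<'E'
from h import *
def grips(zlo=.04,zhi=.075):
    p,d,i=shot('wrist');w=pts(d,i);o=ctrl.get_obs()
    m=((p.max(2)<60)&(w[...,2]>zlo)&(w[...,2]<zhi)).astype(np.uint8);m[250:]=0
    k,l,s,c=cv2.connectedComponentsWithStats(m)
    for j in range(1,k):
        if s[j,4]>80: print(s[j],np.round(c[j],1),np.round(np.nanmedian(w[l==j],0),4))
    return p,w
if __name__=='__main__': grips(); print(ctrl.get_obs()['ee_pos'])
E
python3 g.py
```

```text
[313 132  15  35 488] [319.9 148.5] [ 0.5666 -0.0133  0.0569]
[314 205  13  33 407] [320.  221.5] [ 0.5799 -0.0633  0.0568]
[ 0.57902566 -0.06371429  0.1011032 ]
```

Request:
arm_command(plan=[[[0, 0.005, 0.15, 0, 0, 0, 0.3], [0, 0.005, 0.3, 0, 0, 0, 0.3], [0, 0.005, 0.335, 0, 0, 0, 0.3], [0, 0.005, 0.335, 0, 0, 0, 0.3], [0, 0.005, 0.335, 0, 0, 0, 0.6], [0, 0.005, 0.335, 0, 0, 0, 1], [0, 0.005, 0.335, 0, 0, 0, 1], [0, 0.005, 0.335, 0, 0, 0, 1], [0, 0.005, 0.335, 0, 0, 0, 1]]], squeeze=12)

```text
time_s: 1.55
ee_pos: [0.5805, -0.0638, 0.0342]
eef_rot: [3.14, 0.001, 1.829]
force: [1.3, -0.5, 4.3]
grip_width: 0.0095
grip_force: 12.0
```

Scaled: -61.5 mm / 200 = -0.3075, -43.5 mm / 200 = -0.2175.

Request:
arm_command(plan=[[[0, 0, -0.04, 0, 0, 0, 1], [0, -0.005, -0.075, 0, 0, 0, 1], [0, -0.015, -0.1125, 0, 0, 0, 1], [0, -0.025, -0.15, 0, 0, 0, 1], [0, -0.04, -0.185, 0, 0, 0, 1], [0, -0.06, -0.2175, 0, 0, 0, 1], [0, -0.08, -0.25, 0, 0, 0, 1], [0, -0.1025, -0.28, 0, 0, 0, 1], [0, -0.1275, -0.3075, 0, 0, 0, 1], [0, -0.1275, -0.3075, 0, 0, 0, 1]]])

```text
time_s: 2.55
ee_pos: [0.5552, -0.0705, 0.096]
eef_rot: [3.14, 0.001, 1.829]
force: [4.6, 0.2, 3.8]
grip_width: 0.0095
grip_force: 12.0
```

Request:
arm_command(plan=[[[0, -0.0225, -0.0325, 0, 0, 0, 1], [0, -0.0525, -0.0575, 0, 0, 0, 1], [0, -0.085, -0.0775, 0, 0, 0, 1], [0, -0.1175, -0.095, 0, 0, 0, 1], [0, -0.1525, -0.11, 0, 0, 0, 1], [0, -0.19, -0.12, 0, 0, 0, 1], [0, -0.2275, -0.1275, 0, 0, 0, 1], [0, -0.265, -0.1325, 0, 0, 0, 1], [0, -0.3, -0.135, 0, 0, 0, 1], [0, -0.3, -0.135, 0, 0, 0, 1]]])

```text
time_s: 3.55
ee_pos: [0.4966, -0.0857, 0.122]
eef_rot: [-3.141, -0.0, 1.828]
force: [-1.5, 0.4, -4.5]
grip_width: 0.0095
grip_force: 12.0
```

Run:
```python
from h import *
for n in ['scene','side']:
    p,d,i=shot(n);np.savez(n+'1.npz',p=p,w=pts(d,i));
    r=dict(scene=(200,300,230,350),side=(170,260,240,350))[n]
    cv2.imwrite('pics/%s1.png'%n,cv2.resize(p[r[0]:r[1],r[2]:r[3]],(400,360)))
cv2.imwrite('pics/up1.png',np.hstack([cv2.imread('pics/scene1.png'),cv2.imread('pics/side1.png')]))
print(ctrl.get_obs())
```

```text
{'time_s': 3.65, 'qpos': array([-2.43091916e-01,  2.87902838e-01,  1.74302753e+00,  4.66831443e-05,
        1.11067083e+00, -5.00928870e-01]), 'joint_vel': array([ 0.00360325,  0.00917164, -0.00936114, -0.00083463,  0.00047714,
        0.00051343]), 'tau': array([-2.18795403e-01, -5.14415896e+01, -3.31094778e+01,  6.64914097e-02,
       -4.33712456e-03, -1.65645318e-02]), 'ee_pos': array([ 0.49725679, -0.08559747,  0.12193891]), 'eef_rot': array([ 3.14158006e+00, -4.07915791e-05,  1.82861255e+00]), 'force': array([ 0.52302131, -0.47984738, -4.07035559]), 'moment': array([-0.00486059,  0.02737578,  0.0116001 ]), 'grip_force': 11.998970657587051, 'grip_width': 0.009408091782599421}
```

View pics/up1.png

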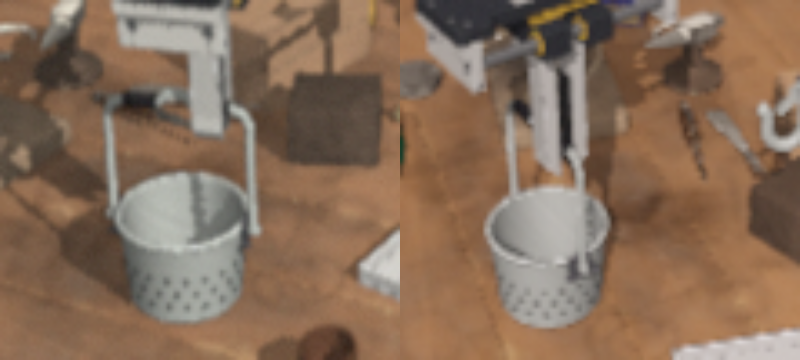

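The bail is upright and the pail stands level, with the pinch on the near grip. I'll ease down slightly, tighten the grip, then lift gently.

Scaled: -20 mm / 200 = -0.1, -15 mm / 200 = -0.075.

Request:
arm_command(plan=[[[0, 0, 0.005, 0, 0, 0, 1], [0, 0, 0.005, 0, 0, 0, 1], [0, 0, 0.005, 0, 0, 0, 1], [0, 0, 0.005, 0, 0, 0, 1], [0, 0, 0, 0, 0, 0, 1], [0, 0, -0.01, 0, 0, 0, 1], [0, 0, -0.02, 0, 0, 0, 1], [0, 0, -0.035, 0, 0, 0, 1], [0, 0, -0.055, 0, 0, 0, 1], [0, 0, -0.075, 0, 0, 0, 1], [0, 0, -0.1, 0, 0, 0, 1], [0, 0, -0.1, 0, 0, 0, 1]]], squeeze=55)

```text
time_s: 4.85
ee_pos: [0.4976, -0.0856, 0.1428]
eef_rot: [3.14, 0.001, 1.829]
force: [0.3, 0.5, -6.3]
grip_width: 0.0082
grip_force: 55.0
```

Run:
```python
from h import *
o=ctrl.get_obs();print(o['ee_pos'],o['force'],o['moment'])
for n in ['scene','side']:
    p,d,i=shot(n);w=pts(d,i)
    r=dict(scene=(200,300,230,350),side=(170,260,240,350))[n]
    cv2.imwrite('pics/%s2.png'%n,cv2.resize(p[r[0]:r[1],r[2]:r[3]],(400,360)))
    s=(abs(w[...,0]-.492)<.06)&(abs(w[...,1]+.062)<.06)&(w[...,2]>.012)&(w[...,2]<.095);q=w[s]
    # rim: highest body points by y bins
    for y in np.arange(-.115,-.005,.015):
        b=q[(q[:,1]>y)&(q[:,1]<y+.015)]
        if len(b)>5:print(n,round(y,3),len(b),np.round(b[:,2].max(),4),np.round(b[:,2].min(),4))
cv2.imwrite('pics/up2.png',np.hstack([cv2.imread('pics/scene2.png'),cv2.imread('pics/side2.png')]))
```

```text
[ 0.49762521 -0.08564997  0.14278993] [ 0.32555334  0.46101098 -6.28412934] [-0.08460508 -0.01861082 -0.00707811]
scene -0.115 249 0.0944 0.0229
scene -0.1 217 0.0879 0.023
scene -0.085 208 0.0892 0.0243
scene -0.07 208 0.0888 0.024
scene -0.055 204 0.0868 0.0254
scene -0.04 200 0.0865 0.0303
scene -0.025 131 0.0941 0.0447
side -0.115 292 0.0922 0.022
side -0.1 159 0.0858 0.022
side -0.085 52 0.0841 0.023
side -0.07 33 0.0841 0.0285
side -0.055 46 0.0841 0.0359
side -0.04 257 0.0829 0.0268
side -0.025 100 0.0939 0.0346
```

View pics/up2.png

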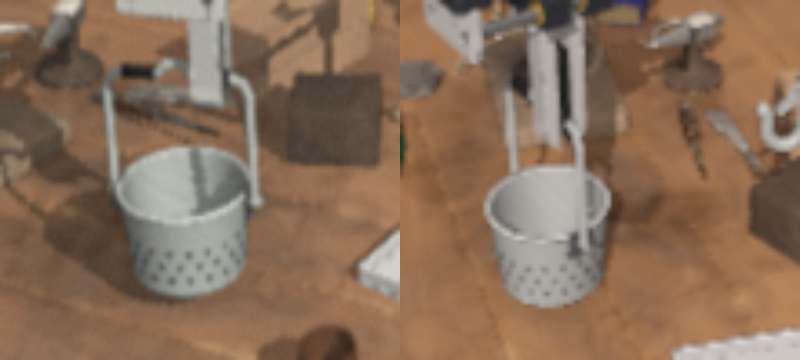

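The pail hangs clear at about 6 N with hardly any tilt. I'll raise it and turn the yaw to match the stand.

Scaled: -91 mm / 200 = -0.455, -89 mm / 200 = -0.445, 0.403 rad / 2 = 0.2015.

Request:
arm_command(plan=[[[0, 0, -0.02, 0, 0, 0.01, 1], [0, 0, -0.06, 0, 0, 0.025, 1], [0, 0, -0.11, 0, 0, 0.045, 1], [0, 0, -0.165, 0, 0, 0.07, 1], [0, 0, -0.22, 0, 0, 0.095, 1], [0, 0, -0.275, 0, 0, 0.12, 1], [0, 0, -0.33, 0, 0, 0.145, 1], [0, 0, -0.38, 0, 0, 0.17, 1], [0, 0, -0.42, 0, 0, 0.19, 1], [0, 0, -0.445, 0, 0, 0.2, 1], [0, 0, -0.455, 0, 0, 0.2015, 1], [0, 0, -0.455, 0, 0, 0.2015, 1]]])

```text
time_s: 6.15
ee_pos: [0.4973, -0.0856, 0.2331]
eef_rot: [3.141, -0.0, 1.426]
force: [-0.6, 0.2, -5.2]
grip_width: 0.0086
grip_force: 55.0
```

Scaled: -150 mm / 200 = -0.75, -146 mm / 200 = -0.73.

Request:
arm_command(plan=[[[-0.02, 0.01, 0, 0, 0, 0, 1], [-0.07, 0.03, 0, 0, 0, 0, 1], [-0.14, 0.065, 0, 0, 0, 0, 1], [-0.22, 0.1, 0, 0, 0, 0, 1], [-0.3, 0.135, 0, 0, 0, 0, 1], [-0.38, 0.17, 0, 0, 0, 0, 1], [-0.46, 0.21, 0, 0, 0, 0, 1], [-0.54, 0.245, 0, 0, 0, 0, 1], [-0.62, 0.28, 0, 0, 0, 0, 1], [-0.69, 0.31, 0, 0, 0, 0, 1], [-0.73, 0.33, 0, 0, 0, 0, 1], [-0.75, 0.34, 0, 0, 0, 0, 1]]])

```text
time_s: 7.35
ee_pos: [0.543, -0.2447, 0.2327]
eef_rot: [-3.141, -0.0, 1.425]
force: [0.6, 0.5, -6.1]
grip_width: 0.0081
grip_force: 55.0
```

Request:
arm_command(plan=[[[0, 0, 0, 0, 0, 0, 1], [0, 0, 0, 0, 0, 0, 1], [0, 0, 0, 0, 0, 0, 1], [0, 0, 0, 0, 0, 0, 1], [0, 0, 0, 0, 0, 0, 1]]])

```text
time_s: 7.85
ee_pos: [0.5429, -0.2435, 0.2331]
eef_rot: [3.141, 0.0, 1.426]
force: [-0.9, 0.3, -3.9]
grip_width: 0.0083
grip_force: 55.0
```

Run:
```python
from h import *
o=ctrl.get_obs();print(o['ee_pos'],o['eef_rot'],o['force'],o['moment'])
for n in ['wrist','scene','side']:
    p,d,i=shot(n);np.savez(n+'3.npz',p=p,d=d,w=pts(d,i),M=i['world_to_cam'],k=[i['fx'],i['fy'],i['cx'],i['cy']])
    cv2.imwrite('pics/%s3.png'%n,p)
W=cv2.imread('pics/wrist3.png')[60:400,180:580]
S=cv2.resize(cv2.imread('pics/scene3.png')[150:265,320:420],(300,345));T=cv2.resize(cv2.imread('pics/side3.png')[150:265,300:400],(300,345))
c=np.zeros((600,800,3),np.uint8);c[:340,:400]=W;c[:345,400:700]=S;c[345:600,400:700]=T[:255]
c[340:600,:400]=cv2.resize(cv2.imread('pics/scene3.png')[130:330,230:430],(400,400))[:260]
cv2.imwrite('pics/c3.png',c)
```

```text
[ 0.54292534 -0.24354976  0.23308447] [3.14140110e+00 5.13763019e-05 1.42615644e+00] [-0.86180217  0.27023598 -3.86049538] [-1.20883389e-01 -7.12922941e-05  2.81035939e-02]
```

View pics/c3.png

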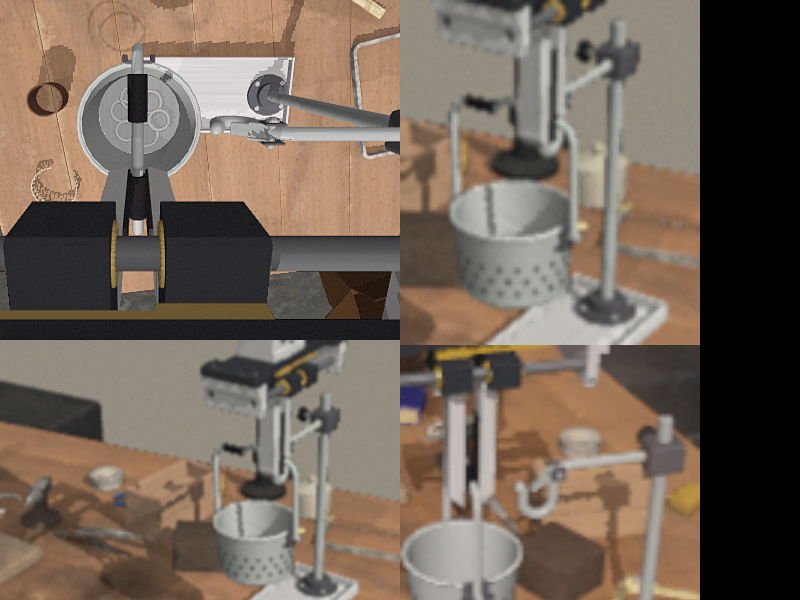

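The wrist view shows the crossbar upright in the image at crop column 138, and the hook tip at crop (215,127) to its right on nearly the same row. I'll measure the crown and the hook from this depth image.

Run:
```python
import numpy as np
D=np.load('wrist3.npz');w=D['w'];p=D['p'];R=None
e=np.array([.5429,-.2435]);c,s=np.cos(-.145),np.sin(-.145)
X=np.array([c,s]);Y=np.array([-s,c])
# crossbar points: along stand Y relative to TCP
q=w[90:245,290:345].reshape(-1,3);q=q[(q[:,2]>.2)&(q[:,2]<.30)]
r=np.c_[(q[:,:2]-e)@X,(q[:,:2]-e)@Y,q[:,2]]*1000
for y in range(-4,72,4):
    b=r[(r[:,1]>=y)&(r[:,1]<y+4)]
    if len(b): print(y,len(b),np.round(np.median(b,0),1),np.round(b[:,0].min(),1),np.round(b[:,0].max(),1),round(b[:,2].max(),1))
q=w[150:230,370:640].reshape(-1,3);q=q[(q[:,2]>.18)&(q[:,2]<.30)]
r=np.c_[(q[:,:2]-e)@X,(q[:,:2]-e)@Y,q[:,2]]*1000
print('hook')
for x in range(30,170,4):
    b=r[(r[:,0]>=x)&(r[:,0]<x+4)]
    if len(b): print(x,len(b),np.round(np.median(b,0),1),np.round([b[:,1].min(),b[:,1].max(),b[:,2].min(),b[:,2].max()],1))
```

```text
4 9 [  2.3   7.7 254.5] -3.9 3.9 255.0
8 773 [ -0.3  10.1 252. ] -15.2 14.7 262.4
12 61 [ -0.3  13.9 255.6] -2.9 2.9 258.3
16 75 [2.000e-01 1.830e+01 2.593e+02] -2.8 2.8 261.8
20 90 [ -0.   22.  259.9] -2.8 2.7 261.5
24 97 [2.000e-01 2.610e+01 2.598e+02] -2.7 2.7 261.7
28 96 [ -0.   30.1 259.7] -2.7 2.7 261.3
32 113 [ -0.3  34.  258.1] -2.8 2.7 261.0
36 109 [ -0.3  37.8 254. ] -4.9 3.7 257.5
40 156 [-1.00e-01  4.20e+01  2.54e+02] -4.9 4.8 256.3
44 167 [2.000e-01 4.600e+01 2.538e+02] -4.8 4.7 256.4
48 162 [-1.000e-01  5.010e+01  2.538e+02] -4.8 4.7 256.0
52 161 [2.000e-01 5.400e+01 2.536e+02] -4.8 4.7 256.0
56 167 [1.000e-01 5.800e+01 2.533e+02] -4.8 4.6 255.8
60 167 [ -0.3  61.9 253.4] -5.3 4.6 255.6
64 109 [ -0.3  66.1 251. ] -3.3 2.6 253.8
68 94 [1.000e-01 7.010e+01 2.492e+02] -2.8 2.6 251.3
hook
42 49 [ 44.9  30.4 221.3] [ 26.9  33.6 218.2 223.2]
46 122 [ 47.9  31.9 221.6] [ 26.8  34.2 201.8 224. ]
50 56 [ 51.5  32.9 217.9] [ 27.3  34.2 196.6 222.4]
54 70 [ 56.9  31.7 218.1] [ 26.5  34.1 195.8 220.7]
58 169 [ 60.1  30.6 219.4] [ 26.1  34.2 194.6 223.5]
62 167 [ 64.3  31.2 223. ] [
[... 714 characters left out ...]

118 99 [119.9  31.1 237.8] [ 27.   34.2 234.1 239.5]
122 102 [124.   30.9 238.1] [ 27.1  34.3 234.4 240.1]
126 97 [128.   31.  237.8] [ 27.1  34.1 234.5 239.8]
130 103 [131.7  31.4 238. ] [ 27.1  34.2 234.2 239.4]
134 102 [136.   31.1 237.8] [ 27.   34.3 233.6 239.8]
138 102 [139.9  31.1 237.8] [ 27.   34.3 233.6 239.5]
142 105 [144.1  31.  237.9] [ 22.9  35.6 234.3 244.5]
146 1407 [147.9  32.1 239.7] [ 17.7  42.9 222.6 249. ]
150 495 [151.6  32.9 247. ] [ 17.1  43.3 222.5 249.4]
154 986 [156.7  31.  247.2] [ 18.3  53.6 180.1 259.2]
158 834 [159.5  37.6 238. ] [ 18.1  54.8 180.1 257.5]
162 292 [163.5  40.3 246.4] [ 18.   54.8 180.1 251.3]
166 92 [167.7  21.8 246.7] [ 18.3  43.3 234.  248.5]
```

All in one frame: the crown is at (0, 25.5, z 258.5) mm, the bar lies at y = 31 with its top at about 239.5, and the tip top is at 223.5. So the seat is at about (60, 31) with a seated crown near z 201. I'll move by +60 along tool y and +5.5 along tool x.

Scaled: 60 mm / 200 = 0.3, 5.5 mm / 200 = 0.0275.

Request:
arm_command(plan=[[[0.0025, 0.015, 0, 0, 0, 0, 1], [0.005, 0.05, 0, 0, 0, 0, 1], [0.01, 0.09, 0, 0, 0, 0, 1], [0.015, 0.135, 0, 0, 0, 0, 1], [0.02, 0.18, 0, 0, 0, 0, 1], [0.025, 0.225, 0, 0, 0, 0, 1], [0.0275, 0.26, 0, 0, 0, 0, 1], [0.0275, 0.285, 0, 0, 0, 0, 1], [0.0275, 0.3, 0, 0, 0, 0, 1], [0.0275, 0.3, 0, 0, 0, 0, 1], [0.0275, 0.3, 0, 0, 0, 0, 1], [0.0275, 0.3, 0, 0, 0, 0, 1]]])

```text
time_s: 9.2
ee_pos: [0.6029, -0.2471, 0.2331]
eef_rot: [3.142, 0.0, 1.426]
force: [0.2, -0.5, -5.4]
grip_width: 0.0085
grip_force: 55.0
```

Scaled: 25 mm / 200 = 0.125, 23 mm / 200 = 0.115.

Request:
arm_command(plan=[[[0, 0, 0.01, 0, 0, 0, 1], [0, 0, 0.03, 0, 0, 0, 1], [0, 0, 0.055, 0, 0, 0, 1], [0, 0, 0.08, 0, 0, 0, 1], [0, 0, 0.1, 0, 0, 0, 1], [0, 0, 0.115, 0, 0, 0, 1], [0, 0, 0.125, 0, 0, 0, 1], [0, 0, 0.125, 0, 0, 0, 1], [0, 0, 0.125, 0, 0, 0, 1], [0, 0, 0.125, 0, 0, 0, 1], [0, 0, 0.125, 0, 0, 0, 1], [0, 0, 0.125, 0, 0, 0, 1]]])

```text
time_s: 10.4
ee_pos: [0.6031, -0.247, 0.2081]
eef_rot: [3.141, 0.0, 1.426]
force: [-0.1, 0.1, -5.5]
grip_width: 0.0083
grip_force: 55.0
```

```bash
cat > v.py <<'E'
from h import *
import sys
o=ctrl.get_obs();print(o['ee_pos'],o['force'],o['moment'])
k=sys.argv[1]
I=[]
for n,(a,b,c,d) in dict(wrist=(120,260,250,450),scene=(155,235,320,420),side=(160,240,300,400)).items():
    p,_,i=shot(n);cv2.imwrite('pics/%s%s.png'%(n,k),p)
    I.append(cv2.resize(p[a:b,c:d],(400,290),interpolation=cv2.INTER_CUBIC))
I.append(I[0]*0)
cv2.imwrite('pics/v%s.png'%k,np.vstack([np.hstack(I[:2]),np.hstack(I[2:])]))
E
python3 v.py 4
```

```text
[ 0.60309949 -0.24703973  0.20808046] [-0.07059057  0.05637197 -5.47311704] [-0.10178924  0.05539329  0.01498756]
```

View pics/v4.png

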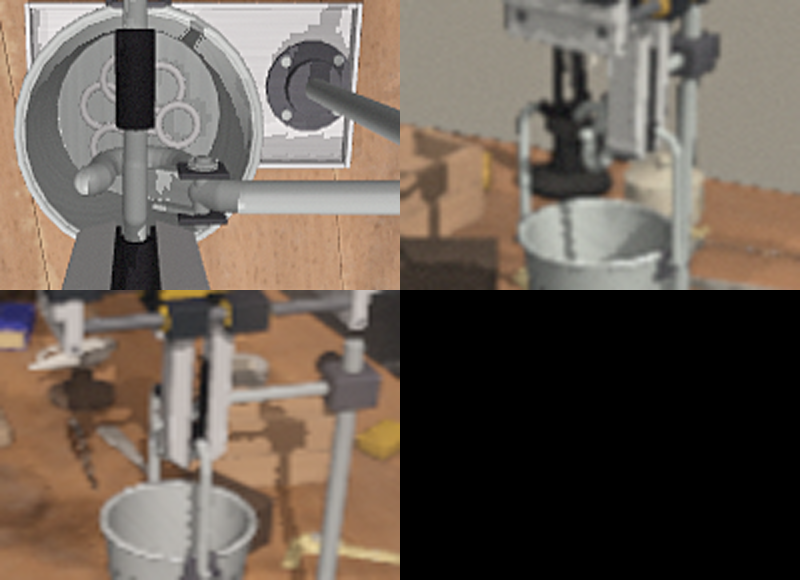

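The crossbar sits over the mouth, midway between the tip at (90,180) and the shank hinge at (205,190) in the crop, with the latch below. I'll go down by feel.

Scaled: 6 mm / 200 = 0.03, 5 mm / 200 = 0.025.

Request:
arm_command(plan=[[[0, 0, 0.005, 0, 0, 0, 1], [0, 0, 0.01, 0, 0, 0, 1], [0, 0, 0.015, 0, 0, 0, 1], [0, 0, 0.02, 0, 0, 0, 1], [0, 0, 0.025, 0, 0, 0, 1], [0, 0, 0.03, 0, 0, 0, 1], [0, 0, 0.03, 0, 0, 0, 1], [0, 0, 0.03, 0, 0, 0, 1]]])

```text
time_s: 11.35
ee_pos: [0.6031, -0.2471, 0.2019]
eef_rot: [-3.142, 0.0, 1.426]
force: [-0.2, 0.1, -4.8]
grip_width: 0.0083
grip_force: 55.0
```

Scaled: 2 mm / 200 = 0.01, 1.5 mm / 200 = 0.0075.

Request:
arm_command(plan=[[[0, 0, 0.0025, 0, 0, 0, 1], [0, 0, 0.005, 0, 0, 0, 1], [0, 0, 0.0075, 0, 0, 0, 1], [0, 0, 0.01, 0, 0, 0, 1], [0, 0, 0.01, 0, 0, 0, 1], [0, 0, 0.01, 0, 0, 0, 1]]])

```text
time_s: 11.95
ee_pos: [0.603, -0.2471, 0.2]
eef_rot: [-3.142, 0.0, 1.426]
force: [-0.4, 0.2, -5.9]
grip_width: 0.0084
grip_force: 55.0
```

Scaled: 2 mm / 200 = 0.01, 1.5 mm / 200 = 0.0075.

Request:
arm_command(plan=[[[0, 0, 0.0025, 0, 0, 0, 1], [0, 0, 0.005, 0, 0, 0, 1], [0, 0, 0.0075, 0, 0, 0, 1], [0, 0, 0.01, 0, 0, 0, 1], [0, 0, 0.01, 0, 0, 0, 1], [0, 0, 0.01, 0, 0, 0, 1]]])

```text
time_s: 12.55
ee_pos: [0.6032, -0.247, 0.1985]
eef_rot: [3.141, 0.0, 1.426]
force: [-1.5, 2.0, 3.0]
grip_width: 0.0089
grip_force: 55.0
```

Latch contact came at about TCP z 0.199, as expected. I'll press on in small steps.

Scaled: 1 mm / 200 = 0.005, 0.5 mm / 200 = 0.0025.

Request:
arm_command(plan=[[[0, 0, 0.0025, 0, 0, 0, 1], [0, 0, 0.005, 0, 0, 0, 1], [0, 0, 0.005, 0, 0, 0, 1]]])

```text
time_s: 12.85
ee_pos: [0.6031, -0.2472, 0.1971]
eef_rot: [3.141, 0.0, 1.426]
force: [-1.0, 1.3, 4.1]
grip_width: 0.0085
grip_force: 55.0
```

Scaled: 1 mm / 200 = 0.005, 0.5 mm / 200 = 0.0025.

Request:
arm_command(plan=[[[0, 0, 0.0025, 0, 0, 0, 1], [0, 0, 0.005, 0, 0, 0, 1], [0, 0, 0.005, 0, 0, 0, 1]]])

```text
time_s: 13.15
ee_pos: [0.603, -0.2471, 0.1958]
eef_rot: [-3.141, 0.0, 1.426]
force: [-2.3, 0.2, 3.5]
grip_width: 0.0089
grip_force: 55.0
```

Scaled: 2 mm / 200 = 0.01, 1.4 mm / 200 = 0.007.

Request:
arm_command(plan=[[[0, 0, 0.0035, 0, 0, 0, 1], [0, 0, 0.007, 0, 0, 0, 1], [0, 0, 0.01, 0, 0, 0, 1], [0, 0, 0.01, 0, 0, 0, 1]]])

```text
time_s: 13.55
ee_pos: [0.6029, -0.2471, 0.1937]
eef_rot: [-3.141, -0.0, 1.426]
force: [-2.3, 0.3, 3.0]
grip_width: 0.0085
grip_force: 55.0
```

```bash
cat > t.py <<'E'
from h import *
o=ctrl.get_obs();e=o['ee_pos'];print(e,o['force'],o['moment'])
c,s=np.cos(-.145),np.sin(-.145);X=np.array([c,s]);Y=np.array([-s,c])
p,d,i=shot('wrist');w=pts(d,i);q=w[90:245,270:480].reshape(-1,3);q=q[(q[:,2]>.16)&(q[:,2]<.26)]
r=np.c_[(q[:,:2]-e[:2])@X,(q[:,:2]-e[:2])@Y,q[:,2]-e[2]]*1000
r=r[abs(r[:,0])<7]
for y in range(12,72,4):
    b=r[(r[:,1]>=y)&(r[:,1]<y+4)]
    if len(b): print(y,len(b),np.round(np.median(b,0),1),np.round(b[:,2].max(),1))
E
python3 t.py
```

```text
[ 0.60287676 -0.24706151  0.19367998] [-2.25143933  0.31919293  2.9969323 ] [0.06375988 0.57816595 0.06706868]
12 51 [-0.3 14.1 23.5] 26.0
16 72 [-0.3 18.3 27.2] 31.7
20 173 [ 1.2 22.2 27.7] 32.8
24 312 [ 1.7 26.1 25.9] 30.0
28 169 [ 0.2 29.1 27.4] 33.6
32 110 [-0.7 34.1 26.4] 29.5
36 107 [-0.3 37.8 22.9] 26.3
40 159 [-0.3 42.  22.9] 25.5
44 167 [-0.8 46.  23. ] 25.1
48 162 [-0.3 50.  22.9] 24.9
52 169 [-0.8 54.  23. ] 25.2
56 167 [-0.3 57.9 23.1] 25.0
60 171 [-0.8 62.1 23. ] 25.0
64 96 [-0.6 65.9 21. ] 22.9
68 107 [-0.3 69.9 19.4] 21.3
```

The bail stays level and follows the tool. I'll continue.

Scaled: 2 mm / 200 = 0.01, 1.4 mm / 200 = 0.007.

Request:
arm_command(plan=[[[0, 0, 0.0035, 0, 0, 0, 1], [0, 0, 0.007, 0, 0, 0, 1], [0, 0, 0.01, 0, 0, 0, 1], [0, 0, 0.01, 0, 0, 0, 1]]])

```text
time_s: 14.0
ee_pos: [0.603, -0.247, 0.1918]
eef_rot: [-3.141, -0.0, 1.426]
force: [-3.4, -0.2, 2.1]
grip_width: 0.0086
grip_force: 55.0
```

Scaled: 2 mm / 200 = 0.01, 1.4 mm / 200 = 0.007.

Request:
arm_command(plan=[[[0, 0, 0.0035, 0, 0, 0, 1], [0, 0, 0.007, 0, 0, 0, 1], [0, 0, 0.01, 0, 0, 0, 1], [0, 0, 0.01, 0, 0, 0, 1]]])

```text
time_s: 14.4
ee_pos: [0.6029, -0.247, 0.1897]
eef_rot: [-3.141, -0.0, 1.426]
force: [-3.9, 0.8, 3.1]
grip_width: 0.0089
grip_force: 55.0
```

Scaled: 2 mm / 200 = 0.01, 1.4 mm / 200 = 0.007.

Request:
arm_command(plan=[[[0, 0, 0.0035, 0, 0, 0, 1], [0, 0, 0.007, 0, 0, 0, 1], [0, 0, 0.01, 0, 0, 0, 1], [0, 0, 0.01, 0, 0, 0, 1]]])

```text
time_s: 14.8
ee_pos: [0.6029, -0.2469, 0.1867]
eef_rot: [-3.14, -0.0, 1.426]
force: [0.4, -0.9, -6.8]
grip_width: 0.0086
grip_force: 55.0
```

The latch snapped: the force is back to the pail's weight. Now I'll ease down to the seat.

Scaled: 6 mm / 200 = 0.03, 5 mm / 200 = 0.025.

Request:
arm_command(plan=[[[0, 0, 0.004, 0, 0, 0, 1], [0, 0, 0.008, 0, 0, 0, 1], [0, 0, 0.012, 0, 0, 0, 1], [0, 0, 0.016, 0, 0, 0, 1], [0, 0, 0.02, 0, 0, 0, 1], [0, 0, 0.025, 0, 0, 0, 1], [0, 0, 0.03, 0, 0, 0, 1], [0, 0, 0.03, 0, 0, 0, 1]]])

```text
time_s: 15.6
ee_pos: [0.603, -0.247, 0.1818]
eef_rot: [-3.141, -0.0, 1.426]
force: [-0.2, 0.6, -5.2]
grip_width: 0.0087
grip_force: 55.0
```

Scaled: 1.5 mm / 200 = 0.0075, 1 mm / 200 = 0.005.

Request:
arm_command(plan=[[[0, 0, 0.0025, 0, 0, 0, 1], [0, 0, 0.005, 0, 0, 0, 1], [0, 0, 0.0075, 0, 0, 0, 1], [0, 0, 0.0075, 0, 0, 0, 1]]])

```text
time_s: 16.0
ee_pos: [0.603, -0.247, 0.1804]
eef_rot: [-3.142, -0.0, 1.426]
force: [-0.4, -0.9, -5.4]
grip_width: 0.0078
grip_force: 55.0
```

Scaled: 0.8 mm / 200 = 0.004, 0.4 mm / 200 = 0.002.

Request:
arm_command(plan=[[[0, 0, 0.002, 0, 0, 0, 1], [0, 0, 0.004, 0, 0, 0, 1], [0, 0, 0.004, 0, 0, 0, 1]]])

```text
time_s: 16.3
ee_pos: [0.603, -0.2471, 0.1796]
eef_rot: [-3.141, -0.0, 1.426]
force: [-0.1, -0.1, -5.5]
grip_width: 0.008
grip_force: 55.0
```

Scaled: 0.6 mm / 200 = 0.003, 0.3 mm / 200 = 0.0015.

Request:
arm_command(plan=[[[0, 0, 0.0015, 0, 0, 0, 1], [0, 0, 0.003, 0, 0, 0, 1], [0, 0, 0.003, 0, 0, 0, 1]]])

```text
time_s: 16.6
ee_pos: [0.6031, -0.247, 0.179]
eef_rot: [-3.142, -0.0, 1.426]
force: [0.2, -0.4, -4.4]
grip_width: 0.0086
grip_force: 55.0
```

Scaled: 0.8 mm / 200 = 0.004, 0.4 mm / 200 = 0.002.

Request:
arm_command(plan=[[[0, 0, 0.002, 0, 0, 0, 1], [0, 0, 0.004, 0, 0, 0, 1], [0, 0, 0.004, 0, 0, 0, 1]]])

```text
time_s: 16.9
ee_pos: [0.603, -0.247, 0.1782]
eef_rot: [-3.141, -0.0, 1.426]
force: [0.2, 0.1, -5.5]
grip_width: 0.0083
grip_force: 55.0
```

Scaled: 0.8 mm / 200 = 0.004, 0.4 mm / 200 = 0.002.

Request:
arm_command(plan=[[[0, 0, 0.002, 0, 0, 0, 1], [0, 0, 0.004, 0, 0, 0, 1], [0, 0, 0.004, 0, 0, 0, 1]]])

```text
time_s: 17.2
ee_pos: [0.6031, -0.247, 0.1774]
eef_rot: [-3.142, -0.0, 1.426]
force: [-0.6, -0.6, -5.6]
grip_width: 0.0083
grip_force: 55.0
```

Scaled: 0.6 mm / 200 = 0.003, 0.3 mm / 200 = 0.0015.

Request:
arm_command(plan=[[[0, 0, 0.0015, 0, 0, 0, 1], [0, 0, 0.003, 0, 0, 0, 1], [0, 0, 0.003, 0, 0, 0, 1]]])

```text
time_s: 17.5
ee_pos: [0.6031, -0.2471, 0.1769]
eef_rot: [3.141, 0.0, 1.426]
force: [-0.7, 0.1, -4.4]
grip_width: 0.0082
grip_force: 55.0
```

Scaled: 0.6 mm / 200 = 0.003, 0.3 mm / 200 = 0.0015.

Request:
arm_command(plan=[[[0, 0, 0.0015, 0, 0, 0, 1], [0, 0, 0.003, 0, 0, 0, 1], [0, 0, 0.003, 0, 0, 0, 1]]])

```text
time_s: 17.8
ee_pos: [0.6031, -0.2471, 0.1765]
eef_rot: [3.141, 0.0, 1.426]
force: [-0.6, -0.1, -3.0]
grip_width: 0.0085
grip_force: 55.0
```

Scaled: 0.6 mm / 200 = 0.003, 0.3 mm / 200 = 0.0015.

Request:
arm_command(plan=[[[0, 0, 0.0015, 0, 0, 0, 1], [0, 0, 0.003, 0, 0, 0, 1], [0, 0, 0.003, 0, 0, 0, 1]]])

```text
time_s: 18.1
ee_pos: [0.6032, -0.2471, 0.176]
eef_rot: [3.141, 0.0, 1.426]
force: [1.5, 1.5, 0.3]
grip_width: 0.0085
grip_force: 55.0
```

Scaled: 0.6 mm / 200 = 0.003, 0.3 mm / 200 = 0.0015.

Request:
arm_command(plan=[[[0, 0, 0.0015, 0, 0, 0, 1], [0, 0, 0.003, 0, 0, 0, 1], [0, 0, 0.003, 0, 0, 0, 1]]])

```text
time_s: 18.4
ee_pos: [0.6032, -0.247, 0.1754]
eef_rot: [3.141, 0.0, 1.426]
force: [0.4, 1.6, 4.1]
grip_width: 0.0088
grip_force: 55.0
```

The pail is seated. I'll back off 0.6 mm to neutral, loosen the grip and open.

Scaled: -0.6 mm / 200 = -0.003.

Request:
arm_command(plan=[[[0, 0, -0.003, 0, 0, 0, 1], [0, 0, -0.003, 0, 0, 0, 1], [0, 0, -0.003, 0, 0, 0, 1], [0, 0, -0.003, 0, 0, 0, 1]]], squeeze=5)

```text
time_s: 18.8
ee_pos: [0.6031, -0.2472, 0.1756]
eef_rot: [3.141, 0.0, 1.426]
force: [3.0, -2.3, -0.8]
grip_width: 0.0101
grip_force: 5.1
```

Request:
arm_command(plan=[[[0, 0, 0, 0, 0, 0, 0.8], [0, 0, 0, 0, 0, 0, 0.7], [0, 0, 0, 0, 0, 0, 0.6], [0, 0, 0, 0, 0, 0, 0.5], [0, 0, 0, 0, 0, 0, 0.5], [0, 0, 0, 0, 0, 0, 0.5]]])

```text
time_s: 19.4
ee_pos: [0.603, -0.247, 0.1756]
eef_rot: [-3.141, -0.0, 1.426]
force: [-0.2, -0.2, -0.5]
grip_width: 0.0234
grip_force: 0.0
```

```bash
python3 v.py 5; python3 t.py
```

```text
[ 0.60298495 -0.24699206  0.17560039] [-0.15865729 -0.18584355 -0.45359199] [-0.03495947 -0.00703767 -0.0083792 ]
[ 0.6030369  -0.24702278  0.17563807] [-0.09496878  0.2562145  -0.11939285] [-0.06084976  0.08208076  0.03671963]
12 8 [ 0.5 12.3 21.8] 22.8
16 3 [ 5.2 19.7 52. ] 52.2
20 239 [ 2.8 22.6 45.8] 54.5
24 489 [ 0.2 26.2 37.9] 51.6
28 235 [ 1.5 28.8 27.5] 53.4
32 112 [ 1.6 34.  25.3] 29.0
36 111 [ 1.2 37.9 22. ] 25.5
40 151 [ 1.1 42.  21.8] 24.0
44 160 [ 0.9 46.1 21.8] 23.9
48 166 [ 0.6 50.  21.9] 24.1
52 170 [ 1.1 54.  21.8] 23.9
56 161 [ 1.1 58.  22. ] 24.0
60 167 [ 1.1 61.9 21.5] 23.9
64 95 [ 1.1 66.1 19.5] 21.6
68 108 [ 0.8 69.9 17.8] 20.3
```

View pics/v5.png

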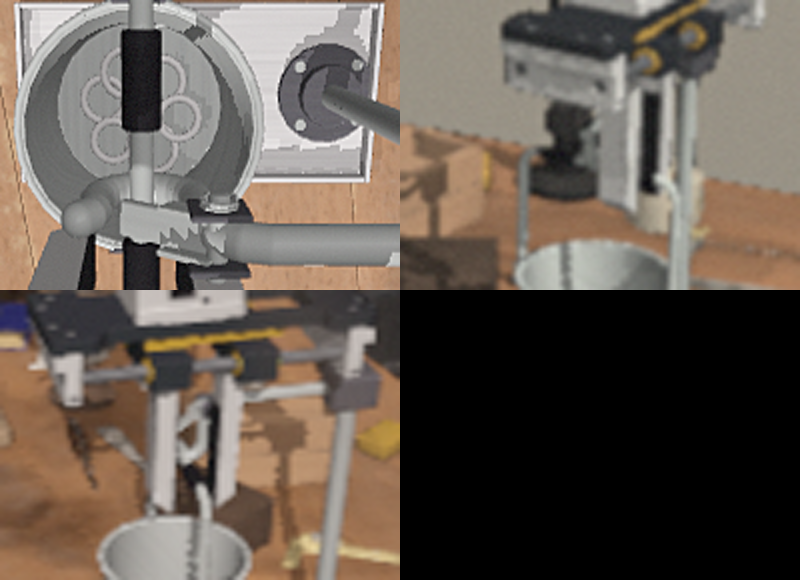

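The latch plate at crop (160,225) now lies shut over the wire, and the pail hangs level with the fingers open. I'll retreat straight up.

Scaled: -110 mm / 200 = -0.55, -105 mm / 200 = -0.525.

Request:
arm_command(plan=[[[0, 0, -0.015, 0, 0, 0, 0.5], [0, 0, -0.04, 0, 0, 0, 0.5], [0, 0, -0.08, 0, 0, 0, 0.5], [0, 0, -0.13, 0, 0, 0, 0.5], [0, 0, -0.19, 0, 0, 0, 0.5], [0, 0, -0.25, 0, 0, 0, 0.5], [0, 0, -0.325, 0, 0, 0, 0.5], [0, 0, -0.4, 0, 0, 0, 0.5], [0, 0, -0.475, 0, 0, 0, 0.5], [0, 0, -0.525, 0, 0, 0, 0.5], [0, 0, -0.55, 0, 0, 0, 0.5], [0, 0, -0.55, 0, 0, 0, 0.5]]])

```text
time_s: 20.8
ee_pos: [0.6032, -0.2471, 0.2863]
eef_rot: [3.141, 0.0, 1.426]
force: [0.6, -0.9, -0.3]
grip_width: 0.0238
grip_force: 0.0
```

Request:
arm_command(plan=[[[0, 0, 0, 0, 0, 0, 0.5], [0, 0, 0, 0, 0, 0, 0.5], [0, 0, 0, 0, 0, 0, 0.5], [0, 0, 0, 0, 0, 0, 0.5], [0, 0, 0, 0, 0, 0, 0.5], [0, 0, 0, 0, 0, 0, 0.5], [0, 0, 0, 0, 0, 0, 0.5], [0, 0, 0, 0, 0, 0, 0.5], [0, 0, 0, 0, 0, 0, 0.5], [0, 0, 0, 0, 0, 0, 0.5]]])

```text
time_s: 21.8
ee_pos: [0.6031, -0.247, 0.2857]
eef_rot: [3.142, 0.0, 1.426]
force: [-0.1, -0.6, 0.5]
grip_width: 0.024
grip_force: 0.0
```

Run:
```python
from h import *
for k in range(2):
    p,d,i=shot('side');w=pts(d,i);q=w[(abs(w[...,0]-.605)<.06)&(abs(w[...,1]+.227)<.06)&(w[...,2]>.045)&(w[...,2]<.13)];print(len(q),q.mean(0),q.min(0),q.max(0))
o=ctrl.get_obs();print(o['ee_pos'],o['force']);cv2.imwrite('pics/end.png',p[100:320,250:450])
print(ctrl.hand_in())
```

```text
1196 [ 0.60585754 -0.2256719   0.09173213] [ 0.56117272 -0.27956154  0.05352836] [ 0.65451489 -0.17444445  0.12983101]
1200 [ 0.60600651 -0.22552668  0.09174854] [ 0.5608378  -0.2785174   0.05412824] [ 0.65568216 -0.1741037   0.12982426]
[ 0.60306343 -0.24702915  0.28563005] [-0.03851919 -0.01562791 -1.72372646]
the job is handed in; nothing more can be done
None
```

The pail is hanging freely from the hook, with the latch shut above the bail and the gripper clear. I handed the job in at about 22 s of the 67 s allowed, and no verdict has come back.

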